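# Open the ratchet clamp, slide the box in and close it up

## Robot

A 6-joint arm with a two-finger parallel gripper is mounted at the origin on the work surface; the furniture and walls round the work are solid. World frame = base frame: x ahead of the robot, y to its left, z up, the work surface at z = 0. Lengths are in mm, angles in rad, forces in N, time in s.
With the tool pointing down it reaches from about 350 to 775 mm from the base axis. Payload 7.3 kg.
Tool frame: the origin (TCP) lies at the very end of the fingers, on their centre line; the grasp point (between the pads) lies 19 mm behind it; x points along the fingers, z is the direction in which the jaws open and shut, and the axes are right-handed (so a half turn about x gives the same grasp; the last joint's range is limited). The gripper opens to 92 mm and grips with 3 to 60 N. Pads are 19 mm wide; open, the fingers measure 130 mm over their backs; the gripper's body (75 mm by 190 mm) begins 47 mm behind the grasp point.
Start: joints at [-0.146, 0.342, 1.524, -0, 1.275, -0.146], TCP at [525.021, 0.019, 203.241] pointing down, gripper open.
Joint ranges: [-2.53, 2.53], [-0.77, 2.02], [0.04, 2.7], [-1, 4.14], [0.28, 2.66], [-3.11, 3.11]. Speed limits (rad/s): [2.57, 2.57, 3.14, 3.14, 3.14, 3.14].

## Interface

Orientations are given as [roll, pitch, yaw] about the fixed x, y, z axes, in that order (R = Rz(yaw) Ry(pitch) Rx(roll)).
In Python, from plant import * gives the robot as it stands.
- The arm moves only by the tool carry_out, never from a script. Its argument "rows" is a list of rows, each a list of 4 numbers: the shift along the world's x, y, z in mm, then the turn about the world's z in degrees. In form: [[x, y, z, twist], ...]. A call has 1 to 20 rows; each row is the pose to reach, as a shift and turn from the pose measured when the call began; what a row does not reach only later rows make up. A row lasts 1/12 s, in which the tool goes at most 41.7 mm and 7.16 degrees, less where a joint would pass 70% of its speed; a pose out of reach is approached as far as the arm can. A call with a gripper value outside its range is refused whole. "hand" is the finger opening in mm, from 0 to 91.8, set as the call begins (left out, the last holds). The fingers move at their own pace and stop on an object; the grip force is fixed at half the most. Time passes only in rows, so rows that repeat a pose let the fingers close. It gives the time, the measured TCP pose, the force and the opening at its end, in the units of the state.
- get_obs(): the state, without advancing time (a new reading comes with each control period).
- capture(name): name is "scene" or "side" or "wrist"; returns the picture (384x512x3 uint8, red, green, blue); there is no depth.
- camera_info(name): a dict with "camera_matrix" (3x3 intrinsics, pixels), "pose" (4x4, takes a point from camera to world coordinates); the wrist camera has in their place "mount" (4x4, takes a point from camera to tool coordinates, whose origin is the TCP and whose axes are the tool frame's). Camera axes: x right, y down, z forward; pixel columns grow to the right and rows downward; lengths in mm; the calibration is good to about 2 mm. A picture is of the moment at which its call begins: read the wrist's pose just before it. camera_info takes no time and is no camera call.
- close_job(): hands the job in, once; it reports no verdict.
The state is a dict: "time": time; "joint_positions": joint angles; "dq": joint speeds; "tau": joint torques, N m; "tool_pos": TCP position; "tcp_rot": TCP orientation; "contact_force": force on the tool from outside, world axes, zero at the start; "moment": the same for the moment, N m; "grip_width": finger opening in mm.
Only numpy, scipy, OpenCV 4.12 (cv2) and the standard library are available. Lean on these libraries where they do the work, as an engineer would, in place of code of your own. Each camera call takes 0.05 s, during which the arm holds its last target. There are 200 camera calls.

## Task

The mended wooden box has to dry in the bar clamp on the plywood board; do it all by pressing and pushing with the fingertips, and do not lift the box. Press down the thumb plate on top of the clamp's sliding jaw and, keeping it down, push that jaw back along its bar as far as it goes. Then push the box straight into the open clamp until its back is against the bar, and push the sliding jaw up to it until the box sits snug and square between both jaws; leave the eraser and the pencil where they lie.

Things in the scene. Friction and masses are not known exactly. Their poses are not given: they have to be found in the camera images.
- board: Plywood board with the clamp, fixed. Origin: centre of its underside; 290 (x) x 380 (y) x 12 mm, z up. The 12 mm wide steel bar runs along y, 30 to 56 mm above the desk, front (-x) face at x = +106 mm. Fixed jaw at its +y end: clamping face at y = +140 mm looks to -y, the arm reaches from the bar to x = +36 mm, top 65 mm above the desk. Open side of the jaws: -x. Tallest part of the clamp: 97 mm above the desk.
- fixed_face (a point): Middle of the fixed jaw's clamping face (face 92 mm along x, 44 mm high); axes as the board's.
- jaw (a joint): Sliding jaw, slide in m. Gap between the clamping faces = 0.095 + value; it grows as the jaw goes back (board's -y); 0.125 = against its end stop. A ratchet with 6 mm teeth stops it from going back (but for up to 6 mm of play) unless the thumb plate is held down; towards the fixed jaw (+y) it can always be pushed and clicks along (2 to 6 N).
- jaw_face (a point): Middle of the sliding jaw's clamping face, which looks to the board's +y; axes as the board's. Face 92 mm along x and 44 mm high, black arm behind it 66 mm above the desk at the top.
- jaw_back (a point): Point on the flat back (-y) face of the sliding jaw's arm, 52 mm above the desk, 50 mm to the -x side of the bar's centre line: the place to push the jaw towards the fixed jaw. The arm is flat there for 24 mm towards +x and -x, and from 16 to 66 mm above the desk. Axes as the board's.
- release (a joint): Release lever, hinge in rad: 0 = plate up, ratchet engaged (it reads up to 0.12, plate up to 3 mm lower, while its pawl rides on a tooth); 0.22 = plate fully down (its middle has sunk 5 mm). Held above 0.16 the ratchet is clear and the jaw slides freely (about 2 N). Spring: about 2 N at first, 5 N at the bottom; it springs up when let go.
- thumb_plate (a point): Middle of the top of the ribbed steel thumb plate on the sliding jaw, 80 mm above the desk when up; 32 mm along the board's y, 36 mm along x. 19 mm from this point towards -y is the upright front wall of the black hood (44 mm wide along x, top 17 mm above the plate): a fingertip pressing on the plate pushes the jaw back against this wall.
- box_mid (a point): Centre of the loose wooden box, half-way up its 77 mm; 0.34 to 0.55 kg. +y along its long side, +x to its back; brass clasp on the -x side. Body 115 (x) x 165 (y) x 62 mm; the lid overhangs it by 3 mm all round (121 x 171 mm, 63 to 75 mm above the underside), above the jaws. It starts on the board in front of the jaws, in line with the gap of the fully open clamp (within 12 mm, 0.12 rad).
- eraser: Eraser in a sleeve, 48 x 23 x 13 mm, lying on the board; origin at the centre of its underside.
- pencil: Pencil 156 mm long, 7 mm thick, lying on the board near its -y edge; origin at the middle of its length, underside.

How it is judged:
By the outcome, as a careful person would: the job done as asked, in the order asked, and still so for the second after the job is handed in, with the robot touching nothing.
It also fails if it takes over 51 s, if anything falls off the work surface, if the arm or the gripper's body presses on something with over 40 N, if the wrist force passes 120 N, or if a joint passes its speed limit or range.

## Working session

There is one attempt and no reset: what is moved stays moved. The work goes in short steps, Python scripts to look and compute and a tool call to move; the robot and the scene stay as the last step left them, time stands still between calls to the robot, and variables do not carry over. Pictures are saved under pics/ and viewed, about 8 in all and at most 12, crops included, and the job is handed in when it is done.

Besides the shell and the picture viewer there is one more tool, called after "Request:" by a JSON object that holds its "method" and its "body". carry_out: Moves the arm, as the interface text tells. Its arguments: {"type":"object","properties":{"rows":{"type":"array"},"hand":{"type":"number"}},"required":["rows"]}

```bash
mkdir -p pics
python3 - <<'E'
from plant import *
import cv2,numpy as np
o=get_obs(); print(o)
for n in ("scene","side"):
    im=capture(n); cv2.imwrite(f"pics/{n}0.png",im[:,:,::-1])
    i=camera_info(n); print(n,np.round(i["camera_matrix"],1).tolist(),np.round(i["pose"],3).tolist())
print(camera_info("wrist"))
a=cv2.imread("pics/scene0.png")
cv2.imwrite("pics/scene0b.png",cv2.resize(a,(800,600),interpolation=cv2.INTER_CUBIC))
a=cv2.imread("pics/side0.png")
cv2.imwrite("pics/side0b.png",cv2.resize(a,(800,600),interpolation=cv2.INTER_CUBIC))
E
```

```text
{'time': 0.0, 'joint_positions': array([-1.46003414e-01,  3.42721532e-01,  1.52501514e+00, -3.64189542e-06,
        1.27537830e+00, -1.46014421e-01]), 'dq': array([-0.00022622, -0.00015831,  0.00241348,  0.00162907, -0.00083699,
       -0.0010269 ]), 'tau': array([ 7.61924657e-04, -4.31245601e+01, -2.44219762e+01,  7.17750052e-02,
        5.59406646e-02, -1.04314388e-04]), 'tool_pos': array([5.24564146e+02, 8.33554403e-02, 2.02546255e+02]), 'tcp_rot': array([2.99786587, 1.569274  , 2.99787794]), 'contact_force': array([ 0.34569718, -0.52186089,  0.21465043]), 'moment': array([-0.00905325, -0.03836332,  0.01050323]), 'grip_width': 91.78676020092436}
scene [[399.6, 0.0, 257.1], [0.0, 399.6, 190.1], [0.0, 0.0, 1.0]] [[0.496, -0.553, 0.67, -0.199], [-0.868, -0.306, 0.391, -403.694], [-0.011, -0.775, -0.632, 624.897], [0.0, 0.0, 0.0, 1.0]]
side [[396.4, 0.0, 265.0], [0.0, 396.4, 192.7], [0.0, 0.0, 1.0]] [[0.928, -0.159, 0.338, 271.228], [-0.373, -0.43, 0.822, -766.647], [0.014, -0.889, -0.459, 448.422], [0.0, 0.0, 0.0, 1.0]]
{'camera_matrix': array([[273.85657154,   0.        , 254.86679075],
       [  0.        , 273.85657154, 194.10554346],
       [  0.        ,   0.        ,   1.        ]]), 'mount': array([[ 1.17875490e-03, -2.73140418e-01,  9.61973452e-01,
        -1.81333084e+02],
       [ 8.87439941e-04, -9.61973456e-01, -2.73141507e-01,
         7.33157056e+01],
       [ 9.99998911e-01,  1.17566055e-03, -8.91535207e-04,
        -1.65294749e-01],
       [ 0.00000000e+00,  0.00000000e+00,  0.00000000e+00,
         1.00000000e+00]])}
```

View pics/scene0b.png

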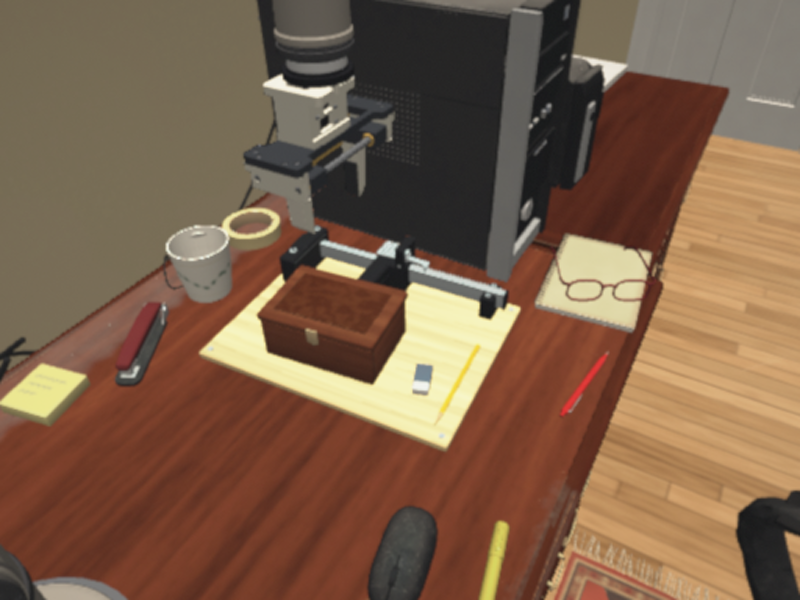

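View pics/side0b.png

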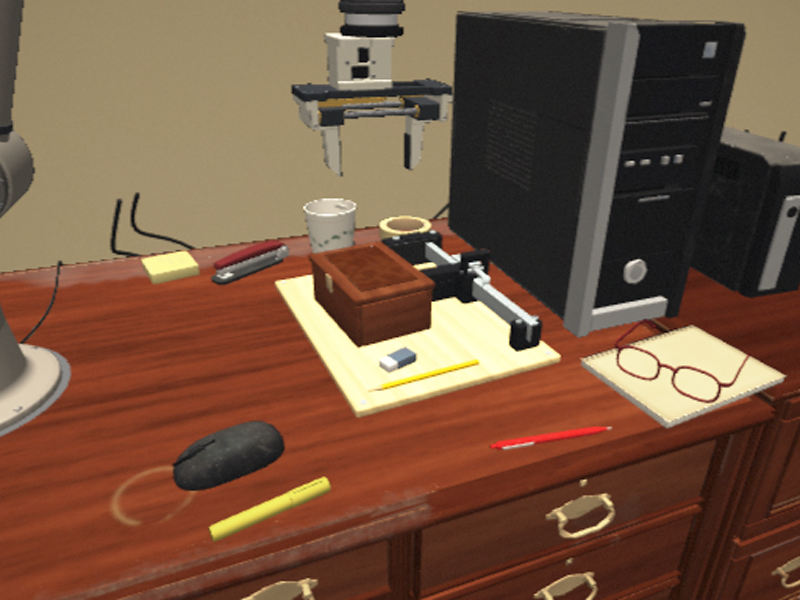

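The scene view (800 px scale) shows the board corners at about (205,352), (445,450) and (520,308), the box lid around (262–405, 270–350), the sliding jaw near (390,265), and the PC tower close behind the bar. The eraser is at (423,379) and the pencil at (460,385). Next I'll measure board and box by mask and ray casting.

```bash
cat > h.py <<'E'
from plant import *
import cv2,numpy as np
def cam(n,o=None):
    i=camera_info(n); K=np.array(i["camera_matrix"])
    if n=="wrist":
        from scipy.spatial.transform import Rotation as R
        T=np.eye(4);T[:3,:3]=R.from_euler('xyz',o["tcp_rot"]).as_matrix();T[:3,3]=o["tool_pos"]
        return K,T@np.array(i["mount"])
    return K,np.array(i["pose"])
def cast(c,uv,z):
    K,T=c; uv=np.atleast_2d(uv).astype(float)
    d=(T[:3,:3]@np.linalg.inv(K)@np.c_[uv,np.ones(len(uv))].T).T
    return T[:3,3]+d*((z-T[2,3])/d[:,2])[:,None]
def proj(c,P):
    K,T=c; p=(np.atleast_2d(P)-T[:3,3])@T[:3,:3]; p=p@K.T
    return p[:,:2]/p[:,2:]
E
python3 - <<'E'
from h import *
for n in("scene","side"):
    im=cv2.imread(f"pics/{n}0.png"); hsv=cv2.cvtColor(im,cv2.COLOR_BGR2HSV)
    m=cv2.inRange(hsv,(18,40,170),(35,140,255)); 
    k,l,s,c=cv2.connectedComponentsWithStats(m)
    # big component nearest the board
    ids=[i for i in range(1,k) if s[i,4]>1500]; 
    c_=cam(n)
    for i in ids:
        P=cast(c_,c[i],12)[0]
        if not(400<P[0]<750 and abs(P[1])<350): continue
        pts=cv2.findContours((l==i).astype(np.uint8),0,1)[0][0]
        h=cv2.convexHull(pts); ap=cv2.approxPolyDP(h,3,True)[:,0]
        print(n,s[i].tolist(),[(u.tolist(),np.round(p[:2]).tolist()) for u,p in zip(ap,cast(c_,ap,12))])
    b=cv2.inRange(hsv,(0,90,30),(15,255,130))
    m2=np.zeros_like(b)
    # lid corners read by hand from picture
hand={"scene":[(262,316),(285,270),(405,286),(378,335)],"side":[(331,296),(312,252),(387,246),(434,284)]}
for n in hand:
    P=cast(cam(n),np.array(hand[n])/1.5625,87); print(n,np.round(P[:,:2]).tolist(),np.linalg.norm(np.diff(P[:,:2],axis=0,append=P[:1,:2]),axis=1).round())
sc=cv2.imread("pics/scene0.png")[140:300,120:350]; sd=cv2.imread("pics/side0.png")[140:275,165:365]
a=cv2.resize(sc,(800,556),interpolation=cv2.INTER_CUBIC); cv2.imwrite("pics/sc_crop.png",a)
b=cv2.resize(sd,(800,540),interpolation=cv2.INTER_CUBIC); cv2.imwrite("pics/sd_crop.png",b)
E
```

```text
scene [128, 176, 205, 111, 8194] [([128, 226], [404.0, 162.0]), ([178, 176], [601.0, 180.0]), ([267, 181], [693.0, -28.0]), ([332, 196], [717.0, -192.0]), ([285, 286], [428.0, -212.0])]
side [176, 176, 183, 90, 6013] [([176, 180], [407.0, 159.0]), ([199, 176], [467.0, 163.0]), ([307, 193], [687.0, -21.0]), ([358, 227], [716.0, -195.0]), ([356, 231], [703.0, -206.0]), ([229, 265], [429.0, -221.0])]
scene [[446.0, 71.0], [542.0, 107.0], [593.0, -63.0], [489.0, -83.0]] [103. 178. 106. 159.]
side [[443.0, -69.0], [454.0, 82.0], [567.0, 66.0], [581.0, -82.0]] [151. 114. 149. 140.]
```

View pics/sc_crop.png

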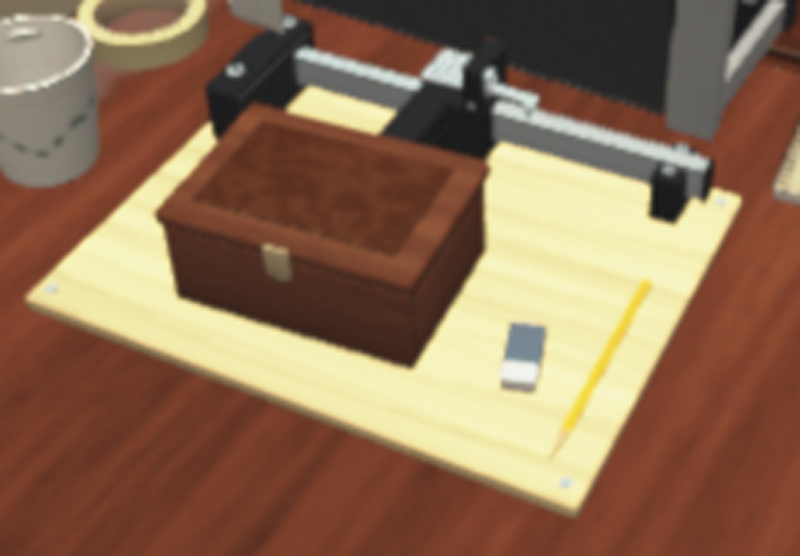

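```bash
cat >> h.py <<'E'
C=np.array([561.,-17.]); yaw=.066
def tob(P):
    d=np.atleast_2d(P)[:,:2]-C; c,s=np.cos(yaw),np.sin(yaw)
    return np.c_[d@[c,s],d@[-s,c]]
def tow(B):
    B=np.atleast_2d(B); c,s=np.cos(yaw),np.sin(yaw)
    return np.c_[B[:,0]*c-B[:,1]*s,B[:,0]*s+B[:,1]*c]+C
E
python3 - <<'E'
from h import *
from scipy.spatial.transform import Rotation as R
o=get_obs(); print(R.from_euler('xyz',o["tcp_rot"]).as_matrix().round(2))
c=cam("scene"); f=lambda *p:np.array(p)/3.478+[120,140]
L=f((158,215),(250,108),(488,168),(413,290)); P=cast(c,L,87)
print("lid",P[:,:2].round(),"b",tob(P).round(),np.linalg.norm(np.diff(P[:,:2],axis=0,append=P[:1,:2]),axis=1).round())
print("body bottom corners b",tob(cast(c,f((180,297),(411,365)),12)).round())
print("plate",tob(cast(c,f((448,68)),80)).round(),"hood top",tob(cast(c,f((487,48)),97)).round())
for nm,p,z in(("eraser",(523,358),18),("pencil",(650,285),15),("pencil",(555,455),15),("bar end top",(710,165),56),("fixed jaw outer",(212,85),65),("fixed end",(310,30),65)):
    print(nm,tob(cast(c,f(p),z)).round())
print("tower",cast(c,np.array([(500,275),(325,215)])/1.5625,0).round()); print("tower side",cast(cam("side"),np.array([(572,333)])/1.5625,0).round())
E
```

```text
[[-0. -0.  1.]
 [ 0.  1.  0.]
 [-1.  0. -0.]]
lid [[445.  76.]
 [558.  93.]
 [579. -74.]
 [464. -91.]] b [[-109.  100.]
 [   4.  109.]
 [  14.  -58.]
 [-101.  -67.]] [114. 168. 116. 167.]
body bottom corners b [[-102.  103.]
 [ -91.  -57.]]
plate [[108.  18.]] hood top [[119.  -7.]]
eraser [[ -63. -117.]]
pencil [[  32. -163.]]
pencil [[-119. -163.]]
bar end top [[ 113. -171.]]
fixed jaw outer [[ 40. 167.]]
fixed end [[128. 141.]]
tower [[ 791. -131.    0.]
 [ 806.  232.    0.]]
tower side [[ 778. -136.    0.]]
```

The gripper opens along world x, and the tower stands at x ≈ 785. I'll turn the tool so it opens along the board's y, close the fingers and go above the plate.

Request:
{"method": "carry_out", "body": {"rows": [[10,0,0,7],[20,0,0,14],[30,1,0,21],[40,2,0,28],[50,3,0,35],[60,4,0,42],[70,5,0,49],[80,6,0,56],[90,7,0,63],[100,8,0,70],[110,8,-10,77],[120,8,-20,84],[130,8,-30,91],[140,8,-40,93.8],[146,12,-50,93.8],[146,12,-50,93.8],[146,12,-50,93.8]], "hand": 0}}

```text
time: 1.52
tool_pos: [670.0, 12.5, 151.5]
tcp_rot: [1.925, 1.568, -2.723]
contact_force: [-0.4, 0.5, 0.6]
grip_width: 0.8
```

Run:
```python
from h import *
o=get_obs(); np.save("o1.npy",np.r_[o["tool_pos"],o["tcp_rot"]]); print(o["time"],o["tool_pos"],o["contact_force"],o["grip_width"],tob(o["tool_pos"]))
im=capture("wrist")[:,:,::-1]; cv2.imwrite("pics/w1raw.png",im); a=cv2.resize(im,(800,600),interpolation=cv2.INTER_CUBIC); cv2.imwrite("pics/w1.png",a)
c=cam("wrist",o)
for z in(80,):print(proj(c,np.r_[tow([112,18])[0],z])*1.5625)
print(proj(c,o["tool_pos"])*1.5625)
```

```text
1.5167 [669.97156413  12.48521852 151.52790651] [-0.3532458   0.53809775  0.6337702 ] 0.7702873439209907 [[110.67892212  22.23412014]]
[[391.76631657 309.22744072]]
[[398.65980125 350.96236318]]
```

View pics/w1.png

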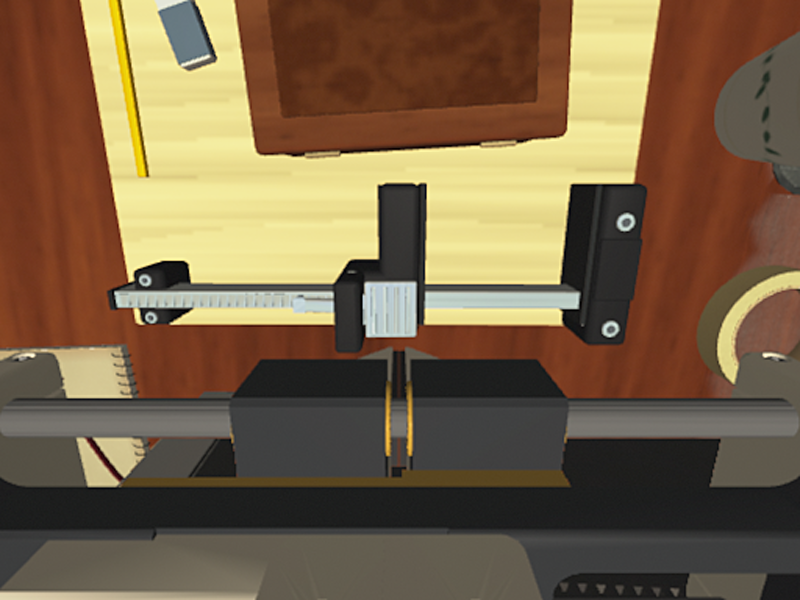

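The wrist view shows the ribbed thumb plate at (391,309), as predicted. The jaw face is at column ~426, the fixed face at ~566, and the lid's back edge runs from (258,153) to (566,137).

Run:
```python
from h import *
v=np.load("o1.npy"); o=dict(tool_pos=v[:3],tcp_rot=v[3:]); c=cam("wrist",o)
s=lambda n,p,z:print(n,tob(cast(c,np.array(p)/1.5625,z)).round(1).tolist())
s("bar ctr z56",[(116,299),(578,299)],56); s("plate corners",[(366,282),(416,282),(416,337),(366,337)],80)
s("jaw face top",[(425,185),(425,320)],60); s("fixed face",[(567,185),(563,320)],60)
s("lid back corners",[(258,153),(566,137)],87); s("lid sides",[(235,0),(572,0)],87)
s("eraser",[(187,33)],25); s("pencil tail",[(142,176)],15)
s("board right/left edge",[(82,0),(136,325),(636,180),(658,0)],12)
```

```text
bar ctr z56 [[112.0, -167.4], [111.9, 142.5]]
plate corners [[94.8, 2.5], [94.8, 32.7], [130.2, 33.1], [130.2, 1.7]]
jaw face top [[38.2, 38.4], [125.4, 39.9]]
fixed face [[38.3, 125.7], [125.4, 132.3]]
lid back corners [[21.4, -54.3], [13.3, 112.3]]
lid sides [[-50.7, -59.3], [-50.7, 108.6]]
eraser [[-54.7, -112.3]]
pencil tail [[32.2, -160.7]]
board right/left edge [[-77.6, -183.7], [145.1, -185.4], [35.0, 193.3], [-77.5, 190.8]]
```

Request:
{"method": "carry_out", "body": {"rows": [[1,0,-20,0],[2,0,-40,0],[2,0,-58,0],[2,0,-66,0],[2,0,-70,0],[2,0,-73,0],[2,0,-75,0],[2,0,-77,0],[2,0,-77.5,0],[2,0,-77.5,0]]}}

```text
time: 2.4
tool_pos: [672.5, 12.3, 75.6]
tcp_rot: [3.004, 1.569, -1.643]
contact_force: [0.0, -0.3, -0.9]
grip_width: 0.6
```

Request:
{"method": "carry_out", "body": {"rows": [[0,0,-1.5,0],[0,0,-2.5,0],[0,0,-3.5,0],[0,0,-3.5,0]]}}

```text
time: 2.73
tool_pos: [672.3, 12.3, 71.8]
tcp_rot: [2.747, 1.569, -1.9]
contact_force: [0.3, 0.7, 0.4]
grip_width: 0.8
```

Run:
```python
from h import *
o=get_obs(); print(o["time"],o["tool_pos"],o["contact_force"],tob(o["tool_pos"]))
im=capture("side"); im=im[125:225,220:370]; cv2.imwrite("pics/s2.png",cv2.resize(im[:,:,::-1],(780,520),interpolation=cv2.INTER_CUBIC))
```

```text
2.7333 [672.33983141  12.31383456  71.81114872] [0.26214435 0.7046679  0.38847239] [[113.03073006  21.90691712]]
```

View pics/s2.png

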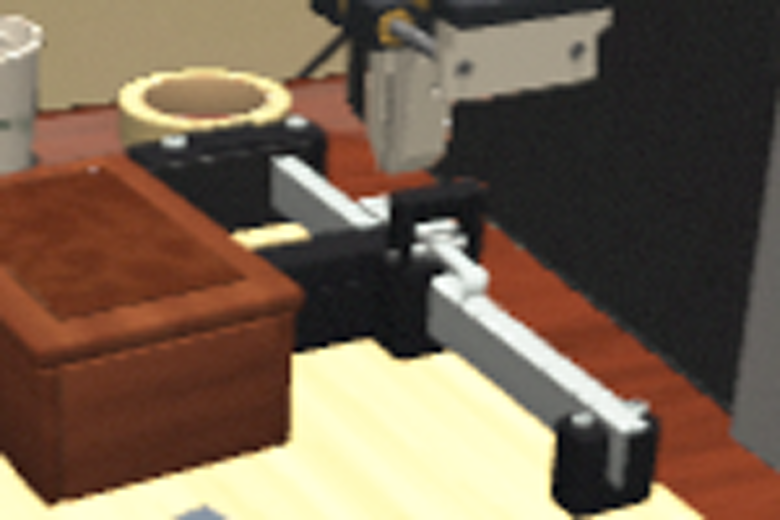

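Run:
```python
from h import *
o=get_obs(); c=cam("side"); t=o["tool_pos"]
q=lambda P:((proj(c,P)-[220,125])*5.2).round().tolist()
print("tcp",q(t),"tcp@z85",q([t[0],t[1],95]))
print("plate",q([*tow([112.5,17.4])[0],80]))
for n,B,z in(("hood top",(112,0),97),("fixed jaw tip",(38,143),65),("bar end",(112,-171),56)):print(n,q([*tow(B)[0],z]))
print(o["joint_positions"])
```

```text
tcp [[399.0, 212.0]] tcp@z85 [[401.0, 165.0]]
plate [[404.0, 199.0]]
hood top [[424.0, 178.0]]
fixed jaw tip [[144.0, 160.0]]
bar end [[641.0, 431.0]]
[-9.48397288e-02  7.24524442e-01  1.23967504e+00 -1.53786078e-03
  1.17760431e+00 -1.73024586e+00]
```

Run:
```python
from h import *
import numpy as np
t=np.array([524.56,.08,202.55])
for n in("side","scene"):
    c=cam(n)
    for dx in(-46,-65,46,65): print(n,dx,[(proj(c,t+[dx,0,dz])[0]*1.5625).round().tolist() for dz in(0,20)])
im=capture("scene"); cv2.imwrite("pics/sc3.png",cv2.resize(im[100:230,140:335,::-1],(780,520),interpolation=cv2.INTER_CUBIC))
o=get_obs();print(o["tool_pos"],((proj(cam("scene"),o["tool_pos"])-[140,100])*4).tolist())
im=capture("side"); im=im[125:225,220:370]; cv2.imwrite("pics/s3.png",cv2.resize(im[:,:,::-1],(780,520),interpolation=cv2.INTER_CUBIC))
print(np.abs(cv2.imread("pics/s3.png").astype(int)-cv2.imread("pics/s2.png")).mean())
```

```text
side -46 [[340.0, 191.0], [339.0, 176.0]]
side -65 [[326.0, 192.0], [325.0, 177.0]]
side 46 [[405.0, 184.0], [405.0, 170.0]]
side 65 [[418.0, 183.0], [418.0, 169.0]]
scene -46 [[311.0, 246.0], [309.0, 232.0]]
scene -65 [[301.0, 254.0], [299.0, 240.0]]
scene 46 [[353.0, 211.0], [352.0, 197.0]]
scene 65 [[361.0, 204.0], [360.0, 191.0]]
[672.41904344  12.28173375  71.93109291] [[432.72921033015666, 243.52553038971269]]
1.315630341880342
```

View pics/sc3.png

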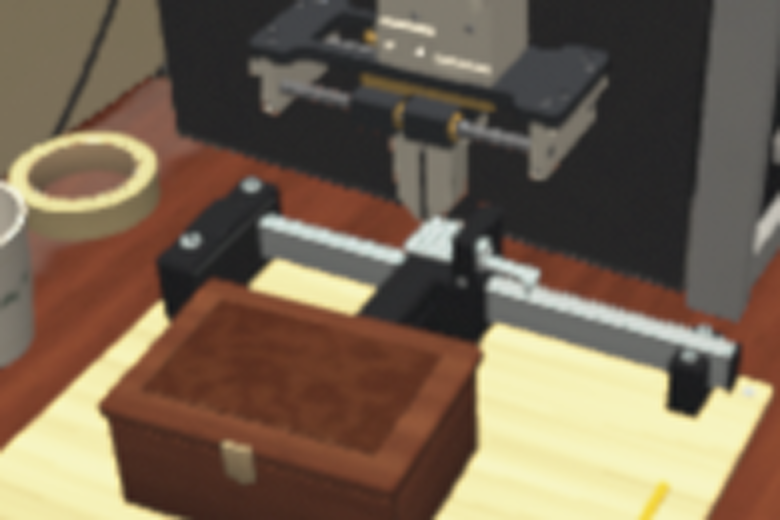

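The tips visibly sit about 20 mm above the reported TCP: the scene crop has the tip at (430,215) against a predicted (433,243), and the start pictures show the same. The contact force is also ~0, so nothing has been touched. I'll go by contact from here.

Request:
{"method": "carry_out", "body": {"rows": [[0,0,-4,0],[0,0,-7,0],[0,0,-9,0],[0,0,-11,0],[0,0,-12,0],[0,0,-12,0]]}}

```text
time: 3.38
tool_pos: [672.3, 12.3, 59.6]
tcp_rot: [2.556, 1.569, -2.091]
contact_force: [-0.3, 0.3, -0.6]
grip_width: 0.6
```

Request:
{"method": "carry_out", "body": {"rows": [[0,0,-1.5,0],[0,0,-3,0],[0,0,-3,0],[0,0,-3,0]]}}

```text
time: 3.72
tool_pos: [672.2, 12.3, 56.5]
tcp_rot: [2.476, 1.569, -2.171]
contact_force: [0.6, -0.2, 0.5]
grip_width: 0.4
```

Request:
{"method": "carry_out", "body": {"rows": [[0,0,-1.5,0],[0,0,-3,0],[0,0,-3,0],[0,0,-3,0]]}}

```text
time: 4.05
tool_pos: [672.5, 12.5, 53.9]
tcp_rot: [2.948, 1.57, -1.699]
contact_force: [-1.3, 2.7, 4.1]
grip_width: 0.3
```

Request:
{"method": "carry_out", "body": {"rows": [[0,0,-1.5,0],[0,0,-3,0],[0,0,-3,0]]}}

```text
time: 4.3
tool_pos: [672.5, 12.6, 50.9]
tcp_rot: [3.066, 1.57, -1.582]
contact_force: [-1.2, 1.3, 4.2]
grip_width: 0.5
```

Request:
{"method": "carry_out", "body": {"rows": [[0,0,-1.5,0],[0,0,-2.5,0],[0,0,-2.5,0]]}}

```text
time: 4.55
tool_pos: [672.8, 12.5, 50.3]
tcp_rot: [-2.497, 1.569, -0.861]
contact_force: [-5.0, 0.9, 13.5]
grip_width: 0.1
```

Plate is bottomed (13.5 N at TCP z 50.3, so the tip is ~24 mm above the TCP reading). Now slide back while holding it down.

Request:
{"method": "carry_out", "body": {"rows": [[0,-2,-1,0],[0.3,-5,-1,0],[0.5,-8,-1,0],[0.8,-12,-1,0],[1.1,-17,-1,0],[1.5,-22,-1,0],[1.8,-27,-1,0],[2.1,-32,-1,0],[2.4,-37,-1,0],[2.8,-42,-1,0],[3.1,-47,-1,0],[3.4,-52,-1,0],[3.7,-56,-1,0],[4,-60,-1,0],[4,-60,-1,0]]}}

```text
time: 5.8
tool_pos: [676.6, -48.7, 50.4]
tcp_rot: [-2.714, 1.568, -1.078]
contact_force: [-3.9, -1.2, 9.5]
grip_width: 0.1
```

Request:
{"method": "carry_out", "body": {"rows": [[0.4,-5,-1,0],[0.8,-11,-1,0],[1.1,-17,-1,0],[1.5,-23,-1,0],[1.8,-28,-1,0],[2.1,-33,-1,0],[2.4,-38,-1,0],[2.8,-43,-1,0],[3.1,-48,-1,0],[3.4,-52,-1,0],[3.7,-55,-1,0],[3.7,-55,-1,0]]}}

```text
time: 6.8
tool_pos: [680.0, -102.5, 50.5]
tcp_rot: [-1.72, 1.57, -0.085]
contact_force: [-3.8, 6.4, 11.1]
grip_width: 0.0
```

Request:
{"method": "carry_out", "body": {"rows": [[0.1,-2,-1,0],[0.2,-4,-1,0],[0.4,-6,-1,0],[0.5,-8,-1,0],[0.5,-8,-1,0]]}}

```text
time: 7.22
tool_pos: [680.9, -106.2, 51.2]
tcp_rot: [-0.388, 1.565, 1.248]
contact_force: [-3.9, 15.4, 14.1]
grip_width: 0.5
```

At the end stop (15 N). Lift off and look.

Request:
{"method": "carry_out", "body": {"rows": [[0,-1,0,0],[0,-1,12,0],[-20,-1,40,0],[-60,-1,80,0],[-100,5,105,0],[-135,20,115,0],[-150,40,115,0],[-160,60,115,0],[-160,80,115,0],[-160,80,115,0]]}}

```text
time: 8.05
tool_pos: [520.1, -24.0, 167.1]
tcp_rot: [-0.452, 1.564, 1.186]
contact_force: [0.7, 1.3, -0.3]
grip_width: 0.2
```

Run:
```python
from h import *
o=get_obs(); np.save("o4.npy",np.r_[o["tool_pos"],o["tcp_rot"]]); print(o["time"],o["tool_pos"],o["contact_force"])
cv2.imwrite("pics/w4r.png",capture("wrist")[:,:,::-1]); cv2.imwrite("pics/sc4.png",capture("scene")[:,:,::-1])
a=np.hstack([cv2.imread("pics/w4r.png")]);b=cv2.imread("pics/sc4.png")[140:300,120:350]
b=cv2.resize(b,(552,384),interpolation=cv2.INTER_CUBIC)
w=np.hstack([cv2.resize(a,(400,300)),cv2.resize(b,(400,300))]);
w=np.vstack([cv2.resize(a,(400,300),interpolation=cv2.INTER_CUBIC),cv2.resize(b,(400,300))])
cv2.imwrite("pics/v4.png",w)
```

```text
8.05 [520.06311224 -24.02243571 167.11874202] [ 0.65129885  1.32356401 -0.25826049]
```

View pics/v4.png

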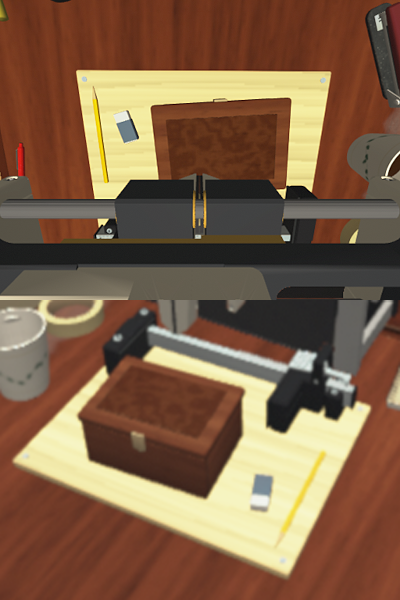

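The jaw is at the far end by the stop block, and the eraser and pencil are untouched. Now to the front of the box with fingers open, straddling the clasp.

Request:
{"method": "carry_out", "body": {"rows": [[-25,6,0,0],[-60,14,0,0],[-93,21,0,0],[-93,21,-35,0],[-93,21,-70,0],[-93,21,-100,0],[-93,21,-122,0],[-93,21,-131,0],[-93,21,-131,0],[-93,21,-131,0]], "hand": 91}}

```text
time: 8.98
tool_pos: [428.3, -6.3, 35.2]
tcp_rot: [-0.309, 1.566, 1.328]
contact_force: [0.3, 0.8, -0.5]
grip_width: 62.1
```

Run:
```python
from h import *
o=get_obs(); print(o["time"],o["tool_pos"],o["contact_force"],o["grip_width"],tob(o["tool_pos"]))
b=capture("scene")[130:300,100:350,::-1]
cv2.imwrite("pics/v5.png",cv2.resize(b,(750,510),interpolation=cv2.INTER_CUBIC))
```

```text
8.9833 [428.32712261  -6.29877329  35.16456689] [ 0.32362793  0.80645236 -0.45495898] 62.07949755335923 [[-131.67825242   19.42798203]]
```

View pics/v5.png

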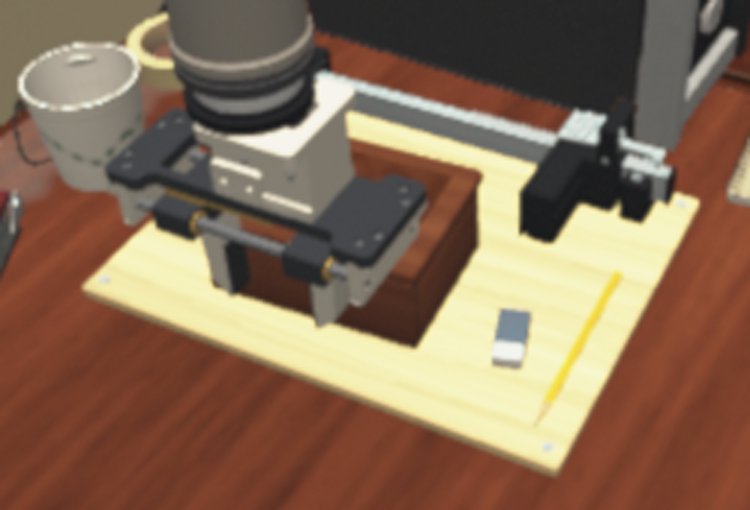

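The fingers stand either side of the clasp, clear in front of the box (tips at about (230,290) and (325,325)). Push.

Request:
{"method": "carry_out", "body": {"rows": [[0,3,0,0],[0,3,0,0],[0,3,0,0],[4,3.3,0,0],[8,3.5,0,0],[12,3.8,0,0],[16,4,0,0],[20,4.3,0,0],[24,4.6,0,0],[28,4.8,0,0],[32,5.1,0,0],[36,5.4,0,0],[40,5.6,0,0],[44,5.9,0,0],[48,6.2,0,0],[52,6.4,0,0],[56,6.7,0,0],[60,7,0,0],[60,7,0,0]], "hand": 91}}

```text
time: 10.62
tool_pos: [490.1, 0.7, 36.0]
tcp_rot: [-0.855, 1.565, 0.782]
contact_force: [0.3, 0.8, -0.3]
grip_width: 90.6
```

Request:
{"method": "carry_out", "body": {"rows": [[4,0.3,0,0],[8,0.5,0,0],[12,0.8,0,0],[16,1,0,0],[20,1.3,0,0],[24,1.6,0,0],[28,1.8,0,0],[32,2.1,0,0],[36,2.4,0,0],[40,2.6,0,0],[40,2.6,0,0]]}}

```text
time: 11.53
tool_pos: [531.2, 3.3, 36.1]
tcp_rot: [-1.002, 1.564, 0.634]
contact_force: [-0.0, 0.1, -0.0]
grip_width: 90.7
```

Run:
```python
from h import *
o=get_obs(); print(o["time"],o["tool_pos"],o["contact_force"],o["grip_width"],tob(o["tool_pos"]))
b=capture("scene")[110:300,110:350,::-1]; s=capture("side")[130:275,170:370,::-1]
cv2.imwrite("pics/v6.png",np.vstack([cv2.resize(b,(400,300),interpolation=cv2.INTER_CUBIC),cv2.resize(s,(400,290),interpolation=cv2.INTER_CUBIC)]))
```

```text
11.5333 [531.24407337   3.27943644  36.07320691] [-0.03118515  0.10169139 -0.0207105 ] 90.74707390524453 [[-28.35367044  22.19774954]]
```

View pics/v6.png

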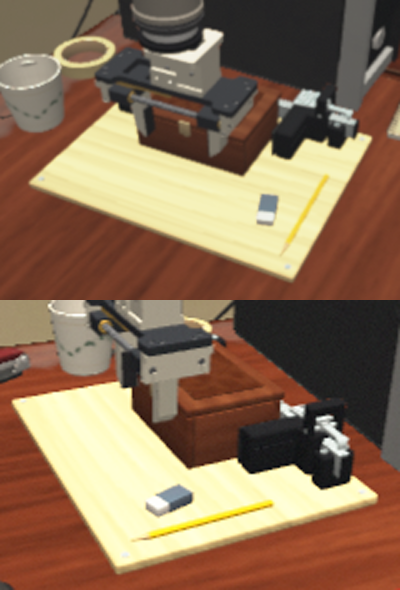

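Box is entering between the jaws squarely, clear on both sides. Continue gently to the bar.

Request:
{"method": "carry_out", "body": {"rows": [[2,0.1,0,0],[4,0.3,0,0],[6,0.4,0,0],[8,0.5,0,0],[10,0.6,0,0],[10,0.6,0,0]]}}

```text
time: 12.13
tool_pos: [537.4, 3.9, 36.0]
tcp_rot: [0.32, 1.566, 1.957]
contact_force: [-13.3, -0.8, 9.6]
grip_width: 90.7
```

Against the bar (13 N at board x −22, expected −21.5). A slightly firmer push to square it, then back off and view.

Request:
{"method": "carry_out", "body": {"rows": [[3,0.2,0,0],[5,0.3,0,0],[5,0.3,0,0],[2,0,0,0],[-5,0,0,0],[-25,-1,0,0],[-45,-3,20,0],[-45,-3,60,0],[-45,-3,100,0],[-45,-3,130,0],[-45,-3,130,0]]}}

```text
time: 13.05
tool_pos: [496.6, 0.3, 172.6]
tcp_rot: [-1.446, 1.559, 0.191]
contact_force: [1.1, 0.5, -0.5]
grip_width: 90.8
```

Run:
```python
from h import *
o=get_obs(); np.save("o7.npy",np.r_[o["tool_pos"],o["tcp_rot"]]); print(o["time"],o["tool_pos"],o["contact_force"],tob(o["tool_pos"]))
cv2.imwrite("pics/w7r.png",capture("wrist")[:,:,::-1])
b=capture("scene"); cv2.imwrite("pics/sc7r.png",b[:,:,::-1]);cv2.imwrite("pics/sd7r.png",capture("side")[:,:,::-1]); b=b[130:290,120:340,::-1]
cv2.imwrite("pics/v7.png",cv2.resize(b,(770,560),interpolation=cv2.INTER_CUBIC))
```

```text
13.05 [4.96581743e+02 3.47047456e-01 1.72610734e+02] [ 1.13456641  0.52241852 -0.48804255] [[-63.13393113  21.55779829]]
```

View pics/v7.png

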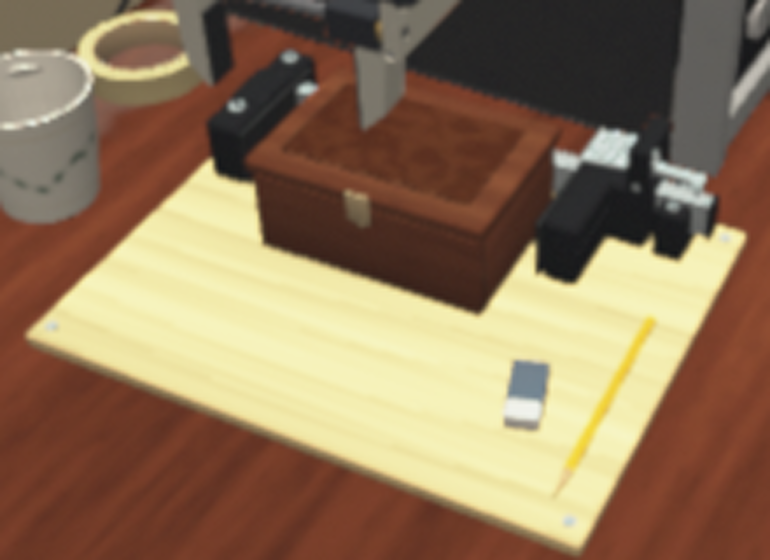

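Run:
```python
from h import *
c=cam("scene"); f=lambda *p:np.array(p)/3.5+[120,130]
P=cast(c,f((248,160),(325,80),(558,130),(490,228)),87); print(tob(P).round())
print("arm top +y/-x corner, -y/-x",tob(cast(c,f((538,222),(580,236)),66)).round(),"plate",tob(cast(c,f((610,148)),80)).round())
print("stop TCP",tob([680.9,-106.2]))
```

```text
[[-12. 102.]
 [ 88. 104.]
 [102. -64.]
 [ -7. -67.]]
arm top +y/-x corner, -y/-x [[  34.  -81.]
 [  32. -110.]] plate [[107. -99.]]
stop TCP [[113.75602576 -96.91344904]]
```

Request:
{"method": "carry_out", "body": {"rows": [[20,-35,0,0],[40,-70,0,0],[65,-105,0,0],[90,-130,0,0],[110,-144,0,0],[123,-144,0,0],[123,-144,-20,0],[123,-144,-20,0]], "hand": 0}}

```text
time: 13.87
tool_pos: [613.5, -142.7, 139.9]
tcp_rot: [0.819, 1.559, 2.455]
contact_force: [-1.8, -0.6, -0.7]
grip_width: 42.3
```

Run:
```python
from h import *
o=get_obs(); np.save("o8.npy",np.r_[o["tool_pos"],o["tcp_rot"]]); print(o["time"],o["tool_pos"],o["contact_force"],o["grip_width"],tob(o["tool_pos"]))
a=capture("wrist")[:,:,::-1]; b=capture("scene")[110:300,120:373,::-1]
cv2.imwrite("pics/w8r.png",a); cv2.imwrite("pics/v8.png",np.vstack([cv2.resize(a,(400,300),interpolation=cv2.INTER_CUBIC),cv2.resize(b,(400,300),interpolation=cv2.INTER_CUBIC)]))
```

```text
13.8667 [ 613.54163357 -142.6562225   139.93403471] [-1.76654663 -0.55681423 -0.73862679] 42.27560173098156 [[  44.13994838 -128.84787336]]
```

View pics/v8.png

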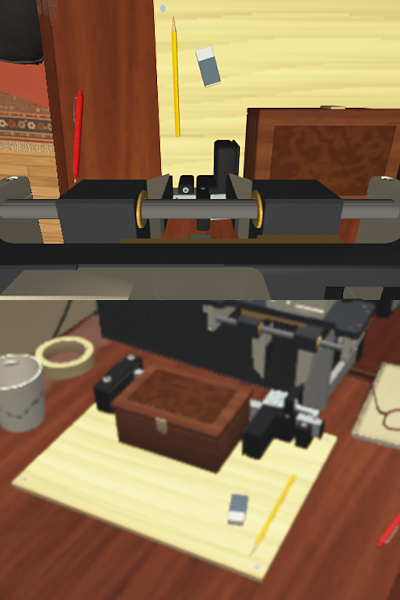

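Run:
```python
from h import *
v=np.load("o8.npy"); o=dict(tool_pos=v[:3],tcp_rot=v[3:]); c=cam("wrist",o)
print(tob(cast(c,np.array([(214,142),(240,142),(214,172)])*1.28,66)).round(1), tob(cast(c,np.array([(248,110)])*1.28,87)).round(1))
```

```text
[[  29.7 -110.2]
 [  29.7  -78.3]
 [  68.8 -109.5]] [[-10.5 -75.7]]
```

Request:
{"method": "carry_out", "body": {"rows": [[6,-11,0,0],[6,-11,0,0],[6,-11,0,0],[6,-11,-20,0],[6,-11,-50,0],[6,-11,-80,0],[6,-11,-100,0],[6,-11,-110,0],[6,-11,-110,0]], "hand": 0}}

```text
time: 14.72
tool_pos: [618.6, -152.6, 31.5]
tcp_rot: [0.827, 1.559, 2.464]
contact_force: [-0.8, 0.3, -1.3]
grip_width: 0.6
```

Request:
{"method": "carry_out", "body": {"rows": [[-0.2,4,0,0],[-0.5,8,0,0],[-0.8,12,0,0],[-1,15,0,0],[-1.2,18,0,0],[-1.4,21,0,0],[-1.6,24,0,0],[-1.8,27,0,0],[-2,30,0,0],[-2.2,33,0,0],[-2.4,36,0,0],[-2.6,39,0,0],[-2.8,42,0,0],[-2.9,44,0,0],[-2.9,44,0,0]]}}

```text
time: 15.97
tool_pos: [616.0, -108.3, 31.6]
tcp_rot: [0.809, 1.559, 2.447]
contact_force: [2.0, -4.0, 2.8]
grip_width: 0.2
```

Run:
```python
from h import *
o=get_obs(); print(o["time"],o["tool_pos"],o["contact_force"],o["grip_width"],tob(o["tool_pos"]))
b=capture("scene")[110:300,120:350,::-1]
s=capture("side")[130:275,180:370,::-1]
cv2.imwrite("pics/v9.png",np.vstack([cv2.resize(b,(380,300),interpolation=cv2.INTER_CUBIC),cv2.resize(s,(380,290),interpolation=cv2.INTER_CUBIC)]))
```

```text
15.9667 [ 615.96625565 -108.33810571   31.60659137] [ 1.97357723 -3.97011598  2.78345036] 0.23881004371511014 [[ 48.82264322 -94.7643832 ]]
```

View pics/v9.png

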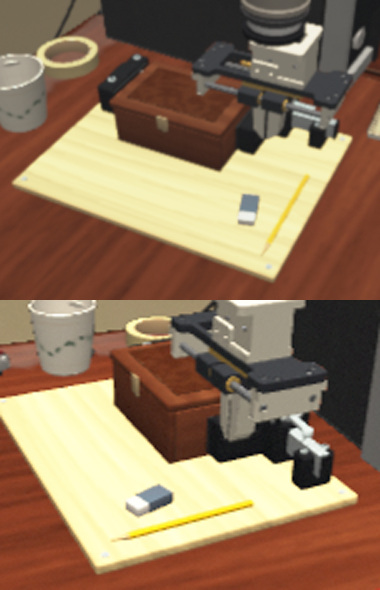

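The jaw has reached the box, and the gripper is just clear above the lid. Push on, 2 mm higher.

Request:
{"method": "carry_out", "body": {"rows": [[-0.2,3,1,0],[-0.4,6,2,0],[-0.6,9,2,0],[-0.8,12,2,0],[-1,15,2,0],[-1.2,18,2,0],[-1.4,21,2,0],[-1.6,24,2,0],[-1.8,27,2,0],[-2,29,2,0],[-2,30,2,0],[-2,30,2,0]]}}

```text
time: 17.07
tool_pos: [613.5, -78.0, 33.3]
tcp_rot: [0.831, 1.558, 2.469]
contact_force: [-0.3, -5.0, 1.5]
grip_width: 0.5
```

Request:
{"method": "carry_out", "body": {"rows": [[-0.2,3,0,0],[-0.4,6,0,0],[-0.5,8,0,0],[-0.6,10,0,0],[-0.6,10,0,0]]}}

```text
time: 17.48
tool_pos: [614.0, -75.6, 34.8]
tcp_rot: [1.935, 1.563, -2.71]
contact_force: [-1.9, -30.7, 6.7]
grip_width: 0.1
```

Firm stop at 31 N, so it is clamped. Release and check from above.

Request:
{"method": "carry_out", "body": {"rows": [[0,2,0,0],[0,-2,0,0],[0.5,-12,0,0],[0,-30,0,0],[0,-35,30,0],[0,-35,70,0],[0,-20,110,0],[-40,10,130,0],[-80,40,150,0],[-100,70,170,0],[-100,90,170,0],[-100,90,170,0]]}}

```text
time: 18.48
tool_pos: [511.9, 19.9, 207.4]
tcp_rot: [1.45, 1.566, 3.092]
contact_force: [0.5, -1.1, -0.1]
grip_width: 0.6
```

Run:
```python
from h import *
o=get_obs(); np.save("o10.npy",np.r_[o["tool_pos"],o["tcp_rot"]]); print(o["time"],o["tool_pos"],o["contact_force"],tob(o["tool_pos"]))
a=capture("wrist")[:,:,::-1]; cv2.imwrite("pics/w10r.png",a)
b=capture("scene")[:,:,::-1]; cv2.imwrite("pics/sc10r.png",b); cv2.imwrite("pics/sd10r.png",capture("side")[:,:,::-1])
cv2.imwrite("pics/v10.png",np.vstack([cv2.resize(b[130:280,120:345],(600,400),interpolation=cv2.INTER_CUBIC),np.pad(cv2.resize(a[:240],(427,200)),((0,0),(0,173),(0,0)))]))
```

```text
18.4833 [511.91258203  19.86329856 207.42592658] [ 0.48570224 -1.06160753 -0.10566523] [[-46.54933263  40.02045747]]
```

Picture viewer is used up, so I'll check numerically by masks. I'm hovering behind the bar, where the wrist camera sees the whole clamp.

Request:
{"method": "carry_out", "body": {"rows": [[35,6,0,0],[70,12,0,0],[105,18,0,0],[140,24,0,0],[160,26,0,0],[170,26,0,0],[170,26,0,0],[170,26,0,0]]}}

```text
time: 19.3
tool_pos: [683.9, 39.8, 202.3]
tcp_rot: [1.735, 1.56, -2.911]
contact_force: [-0.1, -0.4, -0.4]
grip_width: -0.0
```

Run:
```python
from h import *
o=get_obs(); np.save("o11.npy",np.r_[o["tool_pos"],o["tcp_rot"]]); print(o["time"],o["tool_pos"].round(1),tob(o["tool_pos"]).round())
a=capture("wrist")[:,:,::-1]; cv2.imwrite("pics/w11r.png",a); c=cam("wrist",o)
hsv=cv2.cvtColor(a,cv2.COLOR_BGR2HSV)
# sample colours at predicted spots
for n,B,z in(("lid",(0,60),87),("lid2",(45,60),87),("desk",(0,230),0),("board",(-80,60),12),("armtop",(60,-38),66),("fixedtop",(60,160),65),("bar",(112,-120),56),("plate",(112,-42),80)):
    u=proj(c,np.r_[tow(B)[0],z])[0]; i=u.round().astype(int)
    print(n,i,hsv[i[1],i[0]].tolist() if 0<=i[0]<512 and 0<=i[1]<384 else None)
# scanlines along y at several x: profile transitions
g=cv2.cvtColor(a,cv2.COLOR_BGR2GRAY)
for X in(45,60,75):
    ys=np.arange(-80,-10,2.); u=proj(c,np.c_[tow(np.c_[np.full(len(ys),X),ys]),np.full(len(ys),66)]).round().astype(int)
    ok=(u[:,0]>=0)&(u[:,0]<512)&(u[:,1]>=0)&(u[:,1]<384); print(X,[(int(y),int(hsv[v,w,0]),int(hsv[v,w,1]),int(hsv[v,w,2])) for y,(w,v) in zip(ys[ok],u[ok])][::2])
```

```text
19.3 [683.9  39.8 202.3] [[126.  49.]]
lid [267  63] [10, 171, 125]
lid2 [266 110] [10, 184, 97]
desk [395  77] [10, 189, 131]
board [265   2] [26, 96, 240]
armtop [179 125] [15, 19, 55]
fixedtop [354 125] [95, 15, 105]
bar [116 169] [39, 21, 196]
plate [175 172] [100, 30, 210]
45 [(-80, 27, 88, 243), (-76, 27, 88, 243), (-72, 27, 88, 243), (-68, 27, 87, 243), (-64, 27, 88, 243), (-60, 27, 89, 243), (-56, 27, 90, 243), (-52, 27, 88, 252), (-48, 140, 19, 41), (-44, 10, 16, 49), (-40, 10, 14, 53), (-36, 20, 14, 56), (-32, 20, 13, 59), (-28, 11, 184, 129), (-24, 11, 182, 126), (-20, 10, 173, 127), (-16, 11, 175, 124), (-12, 11, 174, 120)]
60 [(-80, 25, 100, 235), (-76, 25, 99, 234), (-72, 25, 100, 234), (-68, 25, 100, 233), (-64, 25, 101, 233), (-60, 25, 100, 232), (-56, 25, 101, 232), (-52, 26, 100, 242), (-48, 165, 12, 42), (-44, 20, 16, 49), (-40, 30, 10, 53), (-36, 15, 18, 56), (-32, 10, 13, 59), (-28, 10, 175, 112), (-24, 11, 178, 123), (-20, 10, 172, 123), (-16, 10, 173, 122), (-12, 10, 175, 109)]
75 [(-80, 27, 91, 242), (-76, 27, 93, 242), (-72, 27, 92, 242), (-68, 26, 91, 242), (-64, 27, 91, 241), (-60, 26, 93, 242), (-56, 26, 93, 241), (-52, 27, 92, 250), (-48, 150, 6, 41), (-44, 15, 11, 48), (-40, 15, 10, 53), (-36, 30, 9, 55), (-32, 15, 9, 57), (-28, 10, 186, 115), (-24, 10, 180, 119), (-20, 11, 177, 118), (-16, 10, 180, 119), (-12, 10, 176, 122)]
```

Run:
```python
from h import *
a=cv2.imread("pics/w11r.png"); v=np.load("o11.npy"); c=cam("wrist",dict(tool_pos=v[:3],tcp_rot=v[3:]))
hsv=cv2.cvtColor(a,cv2.COLOR_BGR2HSV); m=cv2.inRange(hsv,(4,120,40),(18,255,200))
k,l,s,_=cv2.connectedComponentsWithStats(cv2.morphologyEx(m,cv2.MORPH_OPEN,np.ones((3,3))))
i=l[63,267]; print(s[i]); mm=l==i
def edge(pts,z,n):
    P=tob(cast(c,np.array(pts,float),z)); 
    f=np.polyfit(P[:,1],P[:,0],1) if n in"fb" else np.polyfit(P[:,0],P[:,1],1)
    r=P[:,0]-np.polyval(f,P[:,1]) if n in"fb" else P[:,1]-np.polyval(f,P[:,0])
    print(n,"at ends",P[[0,-1]].round(1).tolist(),"slope",f[0].round(4),"rms",r.std().round(2))
cols=range(200,325,5); ys={u:np.flatnonzero(mm[:,u]) for u in cols}
edge([(u,ys[u][0]) for u in cols],87,"f"); edge([(u,ys[u][ys[u]<200][-1]+1) for u in cols],87,"b")
rows=range(65,140,5); xs={r:np.flatnonzero(mm[r]) for r in rows}
edge([(xs[r][0],r) for r in rows],87,"-y"); edge([(xs[r][-1]+1,r) for r in rows],87,"+y")
for X in(45,60,75):
  ys_=np.arange(100,190,2.);u=proj(c,np.c_[tow(np.c_[np.full(45,X),ys_]),np.full(45,65)]).round().astype(int)
  print(X,[(int(y),*map(int,hsv[w,q][1:])) for y,(q,w) in zip(ys_,u)][10::2])
# bar line slope
from h import *
f=[]
for Y in range(-140,-80,10):
    xs_=np.arange(85,140,.5);u=proj(c,np.c_[tow(np.c_[xs_,np.full(len(xs_),Y)]),np.full(len(xs_),56)]).round().astype(int)
    ok=[x for x,(q,w) in zip(xs_,u) if hsv[w,q,2]>150 and hsv[w,q,1]<40]; f.append((Y,ok[0],ok[-1]) if ok else Y)
print(f)
```

```text
[  183    52   170   120 19302]
f at ends [[-10.0, -6.2], [-10.2, 112.1]] slope -0.0019 rms 0.0
b at ends [[107.9, -12.2], [108.7, 119.8]] slope -0.0006 rms 0.21
-y at ends [[1.9, -22.8], [70.2, -24.1]] slope -0.0136 rms 0.35
+y at ends [[1.5, 144.7], [69.9, 145.9]] slope 0.0105 rms 0.29
45 [(120, 192, 81), (124, 184, 86), (128, 185, 91), (132, 189, 89), (136, 176, 116), (140, 177, 117), (144, 179, 117), (148, 178, 119), (152, 117, 85), (156, 9, 55), (160, 14, 54), (164, 15, 51), (168, 11, 47), (172, 77, 40), (176, 186, 114), (180, 188, 115), (184, 192, 113), (188, 188, 118)]
60 [(120, 188, 92), (124, 186, 89), (128, 193, 86), (132, 191, 80), (136, 180, 116), (140, 179, 114), (144, 180, 115), (148, 175, 118), (152, 83, 74), (156, 40, 58), (160, 15, 105), (164, 17, 92), (168, 18, 70), (172, 105, 56), (176, 186, 118), (180, 185, 113), (184, 191, 112), (188, 183, 117)]
75 [(120, 186, 93), (124, 180, 88), (128, 185, 95), (132, 187, 97), (136, 177, 118), (140, 176, 116), (144, 176, 119), (148, 176, 119), (152, 64, 60), (156, 10, 51), (160, 10, 49), (164, 11, 48), (168, 11, 46), (172, 0, 46), (176, 191, 116), (180, 184, 112), (184, 189, 112), (188, 185, 106)]
[(-140, np.float64(106.0), np.float64(118.0)), (-130, np.float64(107.0), np.float64(118.0)), (-120, np.float64(107.0), np.float64(118.0)), (-110, np.float64(107.0), np.float64(120.0)), (-100, np.float64(107.0), np.float64(119.0)), -90]
```

```bash
python3 -c "
from plant import *
o=get_obs();print(o['time'],o['contact_force']);print(close_job())"
```

```text
19.35 [-0.36206757  0.14730595 -0.60735855]
the job is handed in; nothing more can be done
None
```

The box is clamped against the bar, snug and square between both jaws, and the job was handed in at 19.4 s. I pressed the thumb plate fully down and slid the jaw back to its end stop (15 N). Then I pushed the box squarely in to the bar (13 N contact, then a slightly firmer push), and pushed the jaw up until box and fixed jaw stopped it at 31 N.

**Last checks** (wrist camera, numeric only, arm clear and about 0 N):
- **Squareness:** the lid's front and back edges are parallel to the bar within 0.002 rad. The side-edge slopes of about ±0.012 rad have opposite signs, so I read them as perspective and mask error, not rotation.
- **Position:** the lid's back edge is at 108.3 mm, where full contact with the bar would give about 109 mm. Its sides agree with the expected clamped position within about 1.5 mm. The sliding jaw's face works out within about 1 mm of the box.

**What disagreed or was not checked:**
- The real fingertips sat about 24 mm short of the reported TCP, so I found heights by contact.
- The picture limit was used up before the end, so the final state was not looked at by eye.
- The eraser and pencil were last seen undisturbed in the picture taken just as the jaw reached the box. I did not re-measure them afterwards.

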